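# Close the tomato carton

## Task

Close the open carton of tomatoes on the cutting board: first fold its two short side flaps down flat, while the lid is still open, then fold the lid down flat over them. Leave it fully shut without caving any flap in, and leave the loose things round about where they are.

Things in the scene. Friction and masses are not known exactly. Their poses are not given: they have to be found in the camera images.
- carton: Brown cardboard carton with tomatoes inside, 160 mm (its x) by 220 mm (its y) by 100 mm high, open at the top, standing firm (it does not slide) on a 30 mm thick wooden board. Origin: centre of its underside. z is up; its -x side (roughly towards the robot) carries the lid, its +y and -y ends carry the side flaps. Its yaw is within about 30 degrees of the robot's x axis. The tomatoes stay below the rim.
- flap_left_hinge (a point): middle of the crease of the left side flap: on the carton's top rim, at its +y end, 100 mm above the underside. The crease runs along the carton's x.
- flap_right_hinge (a point): the same for the right side flap, at the carton's -y end
- lid_hinge (a point): middle of the lid's crease: 106 mm above the carton's underside at its -x side. The crease runs along the carton's y.
- flap_left_edge (a point): middle of the free edge of the left side flap, on its upper (when open: outer) face, 75 mm from the crease
- flap_right_edge (a point): the same for the right side flap
- lid_edge (a point): middle of the free edge of the lid, on its upper (when open: outer) face, 164 mm from the crease
- flap_left (a joint): Left side flap: cardboard, 136 mm wide along the crease, 75 mm long, 3 mm thick. Angle in rad: 0 = folded in flat over the opening, 1.57 = standing upright, more = leaning outward (stop at 2.4). It stays at any angle it is left at and moves with less than 1 N; at 0 it stops, and there gives a little (about 0.05 rad under 10 N near its middle).
- flap_right (a joint): Right side flap: as the left one, mirrored
- lid (a joint): Lid: cardboard, 224 mm wide along the crease, 164 mm long, 3 mm thick, with a 20 mm lip along its free edge that goes down in front of the carton. Angle in rad: 0 = shut flat, 1.57 = standing upright, more = leaning outward, towards the robot (stop at 2.2). It stays at any angle it is left at and moves with about 1 N. At 0 it stops, and gives a little under a press. It lies on top of the side flaps, and cannot be shut properly, nor they be folded under it, in the wrong order.
- tomato_a: loose red tomato, 68 mm across and 53 mm high, on the board beside the carton; origin: centre of its underside. Leave alone.
- tomato_b: loose yellow-orange tomato, 60 mm across and 47 mm high, on the board beside the carton; origin: centre of its underside. Leave alone.
- knife: kitchen knife, about 290 mm long, 18 mm high, lying on the board beyond the carton; origin: near the end of the handle at the blade. Leave alone.
- prep_bowl: white bowl, 130 mm across and 60 mm high, on the counter to the left; origin: centre of its underside. Leave alone.
- salt_jar: small jar, 56 mm across and 90 mm high, on the counter to the right; origin: centre of its underside. Leave alone.
- spoon: wooden spoon, 260 mm long, lying on the counter to the right. Leave alone.

How it is judged:
On the way, in this order (a step that is already met when the one before it is completed fails the run):
1. both side flaps are folded down flat (within 0.2 rad) while the lid still stands open (over 0.9 rad) (value of joint each of flap_left, flap_right below 0.2 rad and value of joint lid above 0.9 rad), for 0.1 s.
2. the lid is folded down flat over them (within 0.12 rad) (value of joint each of flap_left, flap_right below 0.2 rad and value of joint lid below 0.12 rad), for 0.2 s.
At the end, for the whole second after the job is handed in: Both side flaps are folded down (joints below 0.2 rad) and the lid lies flat over them (joint below 0.12 rad) and is at rest (all of step 2 and velocity of joint lid below 0.1 rad/s); the robot touches nothing.
It fails at once if a flap or the lid is pushed in: pressed more than 0.3 rad below flat (value of joint any of flap_left, flap_right, lid below -0.3 rad).
It fails at once if a loose thing is moved by more than 40 mm (distance of any of tomato_a, tomato_b, knife, prep_bowl, salt_jar, spoon from where it was at the start of the episode above 0.04 m).
It also fails if it takes over 48 s, if anything falls off the work surface, if the arm or the gripper's body presses on something with over 40 N, if the wrist force passes 120 N, or if a joint passes its speed limit or range.

## Robot

A 6-joint arm with a two-finger parallel gripper is mounted at the origin on the work surface. World frame = base frame: x ahead of the robot, y to its left, z up, the work surface at z = 0. Lengths are in m, angles in rad, forces in N, time in s.
With the tool pointing down it reaches from about 0.35 to 0.925 m from the base axis. Payload 6.4 kg.
Tool frame: the origin (TCP) lies midway between the tips of the shut fingers; the grasp point (between the pads) lies 19 mm behind it; z points along the fingers, y is the line along which they close (so a half turn about z gives the same grasp; the last joint's range is limited). The gripper opens to 85 mm and grips with 20 to 120 N. Pads are 22 mm wide; open, the fingers measure 114 mm over their backs; the gripper's body (76 mm by 85 mm) begins 54 mm behind the grasp point. The pads swing forward as they close: fully open they stand 13 mm farther back than shut.
Start: joints at [-1.457, 0.245, 1.558, -0, 1.339, -0.174], TCP at [0.185, -0.623, 0.231] pointing down, gripper open.
Joint ranges: [-3.13, 3.13], [-1.02, 2.26], [0.13, 2.54], [-0.95, 4.09], [0.21, 2.88], [-2.74, 2.74]. Speed limits (rad/s): [2.57, 2.57, 3.14, 3.14, 3.14, 3.14].

## Interface

Orientations are given as a rotation vector (axis times angle).
In Python, from rig import manip gives the robot as it stands.
- The arm moves only by the tool step_arm, never from a script. Its argument "commands" is a list of rows, each an object with "travel": the shift along the tool's x, y, z normalised to -1 to 1, where 1 is 1 m, a list of three; "dr": the turn, a rotation vector about the tool's x, y, z normalised to -1 to 1, where 1 is 90 degrees, a list of three; "fingers": the opening, from 0 (shut) to 1 (fully open). A call has 1 to 8 rows; each row is the pose to reach, as a shift and turn from the pose commanded when the call began, along the tool's axes at that moment; what a row does not reach only later rows make up. A row lasts 1/10 s, in which the tool goes at most 50 mm and 8.59 degrees, less where a joint would pass 70% of its speed; a pose out of reach is approached as far as the arm can. A call with a number of a shift or a turn outside -1 to 1 is refused whole. A call with a gripper value outside its range is refused whole. The fingers move at their own pace and stop on an object; "grip_force" is the grip in N (left out, the last holds). Time passes only in rows, so rows that repeat a pose let the fingers close. It gives the time, the measured TCP pose, the force, the opening and the grip force at its end, in the units of the state.
- manip.get_state(): the state, without advancing time (a new reading comes with each control period).
- manip.read_camera(name): name is "scene" or "top" or "wrist"; returns (picture, depth): 420x560x3 uint8, blue, green, red; 420x560 float32, m along the optical axis (not along the pixel's ray), 0 where there is no reading.
- manip.get_calibration(name): a dict with "fov_y" (degrees; the focal length in pixels is half the picture's height over the tangent of half this angle, whatever the lens; pixels are square), "cx", "cy" (the principal point, pixels), "origin" and "orientation" of the camera in the world; the wrist camera has in their place "mount" (4x4, takes a point from camera to tool coordinates, whose origin is the TCP and whose axes are the flange's). Camera axes: x right, y down, z forward; pixel columns grow to the right and rows downward; lengths in m; the calibration is good to about 2 mm. A picture is of the moment at which its call begins: read the wrist's pose just before it. get_calibration takes no time and is no camera call.
- manip.hand_in(): hands the job in; it is judged then, once.
Trained networks look in the newest picture that a camera, given by its name, has taken for a name from the list of things; names that differ only in an ending like _2 or _b are one class to them, and where a whole thing is asked for, a point or a joint stands for the part that bears it (a point fixed in the world has none). Each returns a list of dicts, best first, with "conf" (0 to 1); they miss things now and then, are a little off and sometimes report something else, mostly with a low value. They report only what shows in the picture. A call takes as long as a camera call.
- manip.silhouettes(query, camera): "mask" (420x560 bool, what is visible of it) and "xy" ([column, row] in pixels, amid what is visible of it).
- manip.spot_point(query, camera): "xy" ([column, row] in pixels: a listed point, or the origin of a listed thing).
The state is a dict: "time_s": time; "joints": joint angles; "joint_velocities": joint speeds; "effort": joint torques, N m; "eef_pos": TCP position; "ee_rot": TCP orientation; "force": force on the tool from outside, world axes, zero at the start; "moment": the same for the moment, N m; "finger_gap": finger opening in m; "finger_force": force on a finger pad.
Only numpy, scipy, OpenCV 4.12 (cv2) and the standard library are available. Lean on these libraries where they do the work, as an engineer would, in place of code of your own. Each camera call takes 0.05 s, during which the arm holds its last target. There are 200 camera calls.

## Working session

There is one attempt and no reset: what is moved stays moved. The work goes in short steps, Python scripts to look and compute and a tool call to move; the robot and the scene stay as the last step left them, time stands still between calls to the robot, and variables do not carry over. Pictures are saved under pics/ and viewed, at most 10 in all, crops included, and the job is handed in when it is done.

Besides the shell and the picture viewer there is one more tool, called after ">>>" by a JSON object that holds its "fn" and its "kwargs". step_arm: Moves the arm, as the interface text tells. Scaled input: -1 to 1 covers 1 m each way for a shift and 90 degrees each way for a turn. Its arguments: {"type":"object","properties":{"commands":{"type":"array","items":{"type":"object","properties":{"travel":{"type":"array","items":{"type":"number","minimum":-1,"maximum":1}},"dr":{"type":"array","items":{"type":"number","minimum":-1,"maximum":1}},"fingers":{"type":"number"}}}},"grip_force":{"type":"number"}},"required":["commands"]}

```bash
mkdir -p pics; ls; cat > h.py <<'E'
import numpy as np, cv2
from scipy.spatial.transform import Rotation as R
from rig import manip
def pose(c,st=None):
    k=manip.get_calibration(c)
    if 'mount' in k:
        st=st or manip.get_state(); T=np.eye(4); T[:3,:3]=R.from_rotvec(st['ee_rot']).as_matrix(); T[:3,3]=st['eef_pos']
        return k,T@np.array(k['mount'])
    T=np.eye(4); o=np.array(k['orientation'],float)
    T[:3,:3]=o if o.shape==(3,3) else R.from_rotvec(o).as_matrix(); T[:3,3]=k['origin']
    return k,T
def cloud(depth,k,T):
    h,w=depth.shape; f=h/2/np.tan(np.radians(k['fov_y'])/2)
    v,u=np.mgrid[:h,:w]
    P=np.stack([(u-k['cx'])/f*depth,(v-k['cy'])/f*depth,depth],-1)
    W=P@T[:3,:3].T+T[:3,3]; W[depth<=0]=np.nan
    return W
E
python3 - <<'E'
from h import *
for c in ['scene','top']:
    k,T=pose(c); print(c,k); im,d=manip.read_camera(c); W=cloud(d,k,T); np.save(c+'.npy',W); cv2.imwrite(f'pics/{c}0.png',im)
    for q in ['flap_left_hinge','flap_right_hinge','lid_hinge','flap_left_edge','flap_right_edge','lid_edge','carton','tomato_a','prep_bowl','salt_jar']:
        for r in manip.spot_point(q,c)[:2]:
            x,y=np.round(r['xy']).astype(int); print(q,r['conf'],(x,y),W[min(max(y,0),419),min(max(x,0),559)].round(3))
print(manip.get_state())
E
```

```text
pics
scene {'fov_y': 57.435441458321, 'cx': 277.13994603581614, 'cy': 215.88470405895694, 'origin': array([1.06287426, 0.64500778, 1.04794635]), 'orientation': array([-0.88057032, -2.59556621,  0.99924939])}
flap_left_hinge 0.62 (np.int64(297), np.int64(251)) [0.598 0.125 0.116]
flap_right_hinge 0.64 (np.int64(265), np.int64(203)) [ 0.562 -0.088  0.127]
lid_hinge 0.8 (np.int64(298), np.int64(215)) [0.51  0.021 0.128]
flap_left_edge 0.59 (np.int64(304), np.int64(244)) [0.59  0.145 0.165]
flap_right_edge 0.79 (np.int64(254), np.int64(182)) [ 0.476 -0.282  0.031]
flap_right_edge 0.73 (np.int64(296), np.int64(247)) [0.621 0.145 0.176]
lid_edge 0.85 (np.int64(305), np.int64(175)) [ 0.268 -0.22  -0.003]
carton 0.73 (np.int64(278), np.int64(245)) [0.625 0.066 0.107]
tomato_a 0.55 (np.int64(305), np.int64(282)) [0.627 0.2   0.066]
tomato_a 0.45 (np.int64(305), np.int64(175)) [ 0.268 -0.22  -0.003]
prep_bowl 0.76 (np.int64(399), np.int64(348)) [0.529 0.496 0.002]
salt_jar 0.72 (np.int64(235), np.int64(171)) [ 0.495 -0.39   0.022]
top {'fov_y': 56.85659118123243, 'cx': 281.7351429680716, 'cy':
[... 1108 characters left out ...]
: 1.1, 'joints': array([-1.45713852e+00,  2.45099105e-01,  1.55780320e+00,  2.99082308e-05,
        1.33873521e+00, -1.74104070e-01]), 'joint_velocities': array([-3.36408225e-04,  8.26688250e-04,  6.36957309e-04, -1.45787044e-05,
       -9.75510663e-04, -4.08024845e-04]), 'effort': array([-8.26857668e-04, -4.29521728e+01, -3.26427197e+01, -5.98780844e-05,
        5.03043411e-04,  2.36374248e-06]), 'eef_pos': array([ 0.184485  , -0.62327178,  0.23128911]), 'ee_rot': array([-3.10908857e+00, -4.50440339e-01, -4.78277052e-05]), 'force': array([-1.43798584,  0.5629336 , -0.14210393]), 'moment': array([-0.03067341,  0.01920043,  0.01240963]), 'finger_force': 0.0, 'finger_gap': 0.08546308523204442}
```

```bash
python3 - <<'E'
import cv2,numpy as np
a=cv2.imread('pics/scene0.png')[130:330,190:450]; b=cv2.imread('pics/top0.png')[130:290,150:410]
cv2.imwrite('pics/c1.png',np.vstack([cv2.resize(a,None,fx=1.6,fy=1.6,interpolation=2),cv2.resize(b,None,fx=1.6,fy=1.6,interpolation=2)]))
W=np.load('top.npy'); S=np.load('scene.npy')
for n,P in (('top',W),('sc',S)):
    P=P.reshape(-1,3); P=P[np.isfinite(P).all(1)]
    P=P[(abs(P[:,0]-.59)<.2)&(abs(P[:,1])<.25)&(P[:,2]>.12)]
    for z in np.arange(.12,.36,.02):
        Q=P[abs(P[:,2]-z-.01)<.01]
        if len(Q): 
            for s,m in (('L',Q[:,1]>.1),('lid',(Q[:,0]<.56)&(abs(Q[:,1]-.02)<.1)),('R',(Q[:,1]<-.06)&(Q[:,0]>.53))):
                if m.sum()>3: print(n,round(z,2),s,m.sum(),Q[m].mean(0).round(3),Q[m].min(0).round(3),Q[m].max(0).round(3))
E
```

```text
top 0.12 L 135 [0.618 0.123 0.131] [0.517 0.1   0.12 ] [0.681 0.136 0.14 ]
top 0.12 lid 6 [0.504 0.03  0.137] [ 0.493 -0.063  0.135] [0.512 0.088 0.138]
top 0.12 R 133 [ 0.598 -0.091  0.132] [ 0.531 -0.105  0.121] [ 0.657 -0.061  0.14 ]
top 0.14 L 148 [0.608 0.133 0.15 ] [0.514 0.102 0.14 ] [0.668 0.146 0.16 ]
top 0.14 lid 33 [0.503 0.02  0.15 ] [ 0.491 -0.071  0.14 ] [0.515 0.117 0.16 ]
top 0.14 R 119 [ 0.583 -0.104  0.15 ] [ 0.531 -0.113  0.14 ] [ 0.639 -0.093  0.16 ]
top 0.16 L 165 [0.603 0.143 0.17 ] [0.513 0.102 0.16 ] [0.671 0.157 0.18 ]
top 0.16 lid 36 [0.502 0.016 0.169] [ 0.489 -0.08   0.161] [0.515 0.11  0.179]
top 0.16 R 120 [ 0.584 -0.114  0.17 ] [ 0.53  -0.127  0.16 ] [ 0.637 -0.101  0.18 ]
top 0.18 L 192 [0.599 0.152 0.19 ] [0.514 0.109 0.18 ] [0.67  0.165 0.2  ]
top 0.18 lid 40 [0.503 0.023 0.19 ] [ 0.49  -0.073  0.181] [0.515 0.12  0.2  ]
top 0.18 R 132 [ 0.58  -0.124  0.19 ] [ 0.531 -0.134  0.18 ] [ 0.633 -0.112  0.2  ]
top 0.2 L 14 [0.57  0.139 0.205] [0.512 0.102 0.2  ] [0.661 0.161 0.217]
top 0.2 lid 38 [0.502 0.02  0.21 ] [ 0.489 -0.078  0.201] [0.515 0.119 0.218
[... 1899 characters left out ...]
[0.521 0.138 0.24 ]
sc 0.22 lid 183 [0.505 0.026 0.23 ] [ 0.49 -0.08  0.22] [0.519 0.119 0.24 ]
sc 0.24 L 44 [0.518 0.121 0.25 ] [0.514 0.101 0.241] [0.521 0.138 0.26 ]
sc 0.24 lid 191 [0.505 0.024 0.251] [ 0.489 -0.08   0.24 ] [0.518 0.12  0.26 ]
sc 0.26 L 42 [0.518 0.123 0.269] [0.514 0.101 0.26 ] [0.521 0.14  0.28 ]
sc 0.26 lid 129 [0.505 0.028 0.267] [ 0.49  -0.078  0.26 ] [0.519 0.12  0.277]
sc 0.28 L 25 [0.518 0.131 0.29 ] [0.516 0.119 0.281] [0.521 0.139 0.3  ]
sc 0.28 lid 11 [0.508 0.02  0.297] [ 0.494 -0.071  0.281] [0.517 0.119 0.3  ]
sc 0.3 L 64 [0.524 0.116 0.304] [0.512 0.1   0.301] [0.535 0.133 0.306]
sc 0.3 lid 342 [0.513 0.027 0.304] [ 0.49  -0.078  0.3  ] [0.534 0.12  0.308]
```

View pics/c1.png

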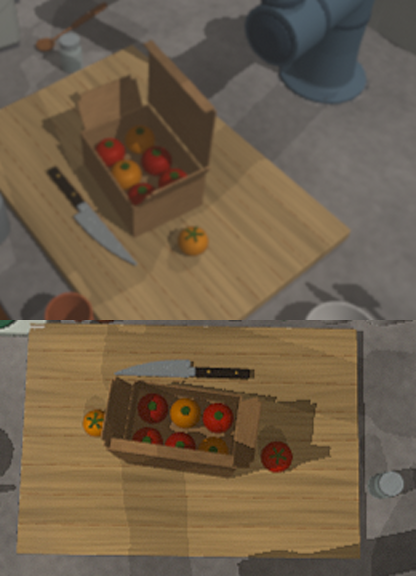

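The pictures show the carton about 7° off the robot's x axis. The lid is upright (scene crop at about 180,80), both side flaps lean outward, and the tomatoes and knife are clear of the flap paths. From the depth data the carton centre is about (0.588, 0.011), its yaw about -0.13 rad and its rim at z 0.13. I'll fold the right flap first, since it's nearest.

```bash
cat >> h.py <<'E'
C=np.array([.588,.011,0]); YAW=-.13
def plan(pts):  # carton-frame targets (z world) -> tool-axis deltas from the present pose
    s=manip.get_state(); M=R.from_rotvec(s['ee_rot']); B=R.from_euler('z',YAW)
    print('t',s['time_s'],'carton-frame TCP',B.inv().apply(np.array(s['eef_pos'])-C).round(3),'F',np.round(s['force'],1))
    G=R.from_matrix((B.as_matrix()@np.diag([1,-1,-1])))
    print('dr',((M.inv()*G).as_rotvec()/(np.pi/2)).round(3))
    for p in pts: print(p,M.inv().apply(B.apply(p)+C-s['eef_pos']).round(3))
E
python3 -c "
from h import *
plan([(.025,-.21,.24),(.025,-.21,.17)])"
```

```text
t 1.1 carton-frame TCP [-0.318 -0.681  0.231] F [-1.4  0.6 -0.1]
dr [-0.    -0.     0.266]
(0.025, -0.21, 0.24) [ 0.505 -0.292 -0.009]
(0.025, -0.21, 0.17) [ 0.505 -0.292  0.061]
```

>>> {"fn": "step_arm", "kwargs": {"commands": [{"travel":[0.505,-0.292,-0.01],"dr":[0,0,0.266],"fingers":0},{"travel":[0.505,-0.292,-0.01],"dr":[0,0,0.266],"fingers":0},{"travel":[0.505,-0.292,-0.01],"dr":[0,0,0.266],"fingers":0},{"travel":[0.505,-0.292,-0.01],"dr":[0,0,0.266],"fingers":0},{"travel":[0.505,-0.292,-0.01],"dr":[0,0,0.266],"fingers":0},{"travel":[0.505,-0.292,-0.01],"dr":[0,0,0.266],"fingers":0},{"travel":[0.505,-0.292,-0.01],"dr":[0,0,0.266],"fingers":0},{"travel":[0.505,-0.292,-0.01],"dr":[0,0,0.266],"fingers":0}]}}

```text
time_s: 1.9
eef_pos: [0.4608, -0.3314, 0.2385]
ee_rot: [3.134, -0.204, 0.001]
force: [-0.6, -1.1, 0.5]
finger_gap: 0.0
finger_force: 0.0
```

```bash
python3 -c "
from h import *
plan([(.025,-.21,.24),(.025,-.21,.17)])"
```

```text
t 1.9 carton-frame TCP [-0.082 -0.356  0.238] F [-0.6 -1.1  0.5]
dr [ 0. -0. -0.]
(0.025, -0.21, 0.24) [ 0.107 -0.146 -0.002]
(0.025, -0.21, 0.17) [ 0.107 -0.146  0.068]
```

>>> {"fn": "step_arm", "kwargs": {"commands": [{"travel":[0.107,-0.146,0.0],"fingers":0},{"travel":[0.107,-0.146,0.0],"fingers":0},{"travel":[0.107,-0.146,0.0],"fingers":0},{"travel":[0.107,-0.146,0.03],"fingers":0},{"travel":[0.107,-0.146,0.068],"fingers":0},{"travel":[0.107,-0.146,0.068],"fingers":0},{"travel":[0.107,-0.146,0.068],"fingers":0}]}}

```text
invalid input at $.commands[0]: expected keys travel, dr, fingers
```

```bash
python3 -c "
from h import *
plan([(.025,-.13,.17),(.025,-.042,.17),(.025,-.048,.135)])"
```

```text
t 1.9 carton-frame TCP [-0.082 -0.356  0.238] F [-0.6 -1.1  0.5]
dr [ 0. -0. -0.]
(0.025, -0.13, 0.17) [ 0.107 -0.226  0.068]
(0.025, -0.042, 0.17) [ 0.107 -0.314  0.068]
(0.025, -0.048, 0.135) [ 0.107 -0.308  0.103]
```

>>> {"fn": "step_arm", "kwargs": {"commands": [{"travel":[0.107,-0.146,0.0],"dr":[0,0,0],"fingers":0},{"travel":[0.107,-0.146,0.0],"dr":[0,0,0],"fingers":0},{"travel":[0.107,-0.146,0.0],"dr":[0,0,0],"fingers":0},{"travel":[0.107,-0.146,0.03],"dr":[0,0,0],"fingers":0},{"travel":[0.107,-0.146,0.068],"dr":[0,0,0],"fingers":0},{"travel":[0.107,-0.146,0.068],"dr":[0,0,0],"fingers":0},{"travel":[0.107,-0.146,0.068],"dr":[0,0,0],"fingers":0}]}}

```text
time_s: 2.6
eef_pos: [0.5843, -0.2022, 0.1701]
ee_rot: [-3.134, 0.204, 0.002]
force: [0.2, 0.5, 0.5]
finger_gap: -0.0
finger_force: 0.0
```

```bash
python3 -c "
from h import *
plan([(.025,-.13,.17),(.025,-.042,.17),(.025,-.048,.135)])"
```

```text
t 2.6 carton-frame TCP [ 0.024 -0.212  0.17 ] F [0.2 0.5 0.5]
dr [-0.     0.001 -0.   ]
(0.025, -0.13, 0.17) [ 0.001 -0.082  0.   ]
(0.025, -0.042, 0.17) [ 0.001 -0.17   0.   ]
(0.025, -0.048, 0.135) [ 0.001 -0.164  0.035]
```

>>> {"fn": "step_arm", "kwargs": {"commands": [{"travel":[0,-0.035,0],"dr":[0,0,0],"fingers":0},{"travel":[0,-0.06,0],"dr":[0,0,0],"fingers":0},{"travel":[0,-0.08,0],"dr":[0,0,0],"fingers":0},{"travel":[0,-0.1,0],"dr":[0,0,0],"fingers":0},{"travel":[0,-0.12,0],"dr":[0,0,0],"fingers":0},{"travel":[0,-0.14,0],"dr":[0,0,0],"fingers":0},{"travel":[0,-0.144,0.008],"dr":[0,0,0],"fingers":0},{"travel":[0,-0.144,0.015],"dr":[0,0,0],"fingers":0}]}}

```text
time_s: 3.4
eef_pos: [0.6044, -0.0601, 0.1568]
ee_rot: [3.134, -0.204, 0.006]
force: [0.7, 0.3, 0.5]
finger_gap: -0.0001
finger_force: 0.3
```

>>> {"fn": "step_arm", "kwargs": {"commands": [{"travel":[0,0,0.008],"dr":[0,0,0],"fingers":0},{"travel":[0,0,0.014],"dr":[0,0,0],"fingers":0},{"travel":[0,0,0.019],"dr":[0,0,0],"fingers":0},{"travel":[0,0,0.019],"dr":[0,0,0],"fingers":0}]}}

```text
time_s: 3.8
eef_pos: [0.6027, -0.0597, 0.1348]
ee_rot: [-3.135, 0.205, 0.003]
force: [-0.1, 0.3, 0.2]
finger_gap: 0.0002
finger_force: 0.0
```

```bash
python3 -c "
from h import *
plan([(.025,-.07,.135),(.025,-.07,.25),(.025,.21,.25),(.025,.21,.17)])
manip_im,_=manip.read_camera('scene'); cv2.imwrite('pics/s2.png',cv2.resize(manip_im[100:330,150:450],None,fx=2,fy=2))"
```

```text
t 3.8 carton-frame TCP [ 0.024 -0.068  0.135] F [-0.1  0.3  0.2]
dr [-0.     0.001 -0.   ]
(0.025, -0.07, 0.135) [ 0.001  0.002 -0.   ]
(0.025, -0.07, 0.25) [ 0.001  0.002 -0.115]
(0.025, 0.21, 0.25) [ 0.001 -0.278 -0.115]
(0.025, 0.21, 0.17) [ 0.001 -0.278 -0.035]
```

View pics/s2.png

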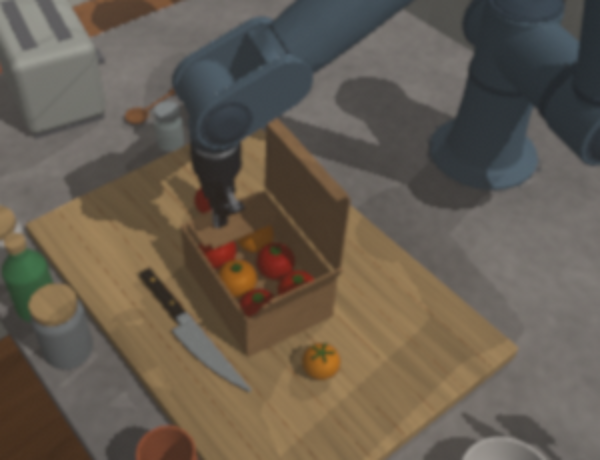

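The right flap is down flat under the finger (at about 225,232), the lid is still upright, and nothing loose has moved. On to the left flap.

>>> {"fn": "step_arm", "kwargs": {"commands": [{"travel":[0,0,-0.05],"dr":[0,0,0],"fingers":0},{"travel":[0,-0.03,-0.1],"dr":[0,0,0],"fingers":0},{"travel":[0,-0.08,-0.115],"dr":[0,0,0],"fingers":0},{"travel":[0,-0.13,-0.115],"dr":[0,0,0],"fingers":0},{"travel":[0,-0.18,-0.115],"dr":[0,0,0],"fingers":0},{"travel":[0,-0.23,-0.115],"dr":[0,0,0],"fingers":0},{"travel":[0,-0.278,-0.115],"dr":[0,0,0],"fingers":0},{"travel":[0,-0.278,-0.115],"dr":[0,0,0],"fingers":0}]}}

```text
time_s: 4.65
eef_pos: [0.6391, 0.2213, 0.2512]
ee_rot: [-3.134, 0.195, -0.0]
force: [-0.3, -0.3, -0.1]
finger_gap: 0.0004
finger_force: 0.0
```

>>> {"fn": "step_arm", "kwargs": {"commands": [{"travel":[0,0,0.04],"dr":[0,0,0],"fingers":0},{"travel":[0,0,0.08],"dr":[0,0,0],"fingers":0},{"travel":[0,0,0.08],"dr":[0,0,0],"fingers":0},{"travel":[0,0,0.08],"dr":[0,0,0],"fingers":0}]}}

```text
time_s: 5.05
eef_pos: [0.6393, 0.2158, 0.1712]
ee_rot: [3.135, -0.205, -0.002]
force: [-0.0, 0.2, 1.6]
finger_gap: -0.0002
finger_force: 0.0
```

```bash
python3 -c "
from h import *
plan([(.025,.07,.17),(.025,.068,.135)])"
```

```text
t 5.05 carton-frame TCP [0.024 0.21  0.171] F [-0.   0.2  1.6]
dr [ 0.     0.001 -0.   ]
(0.025, 0.07, 0.17) [0.001 0.14  0.001]
(0.025, 0.068, 0.135) [0.001 0.142 0.036]
```

>>> {"fn": "step_arm", "kwargs": {"commands": [{"travel":[0,0.035,0],"dr":[0,0,0],"fingers":0},{"travel":[0,0.06,0],"dr":[0,0,0],"fingers":0},{"travel":[0,0.08,0],"dr":[0,0,0],"fingers":0},{"travel":[0,0.1,0],"dr":[0,0,0],"fingers":0},{"travel":[0,0.12,0],"dr":[0,0,0],"fingers":0},{"travel":[0,0.14,0],"dr":[0,0,0],"fingers":0},{"travel":[0,0.142,0.008],"dr":[0,0,0],"fingers":0},{"travel":[0,0.142,0.015],"dr":[0,0,0],"fingers":0}]}}

```text
time_s: 5.85
eef_pos: [0.6225, 0.075, 0.1583]
ee_rot: [-3.135, 0.206, -0.007]
force: [-0.0, -0.3, 0.1]
finger_gap: 0.0002
finger_force: 0.2
```

>>> {"fn": "step_arm", "kwargs": {"commands": [{"travel":[0,0,0.008],"dr":[0,0,0],"fingers":0},{"travel":[0,0,0.014],"dr":[0,0,0],"fingers":0},{"travel":[0,0,0.021],"dr":[0,0,0],"fingers":0},{"travel":[0,0,0.021],"dr":[0,0,0],"fingers":0}]}}

```text
time_s: 6.25
eef_pos: [0.6203, 0.076, 0.1336]
ee_rot: [-3.135, 0.203, 0.004]
force: [-0.2, 0.8, 0.9]
finger_gap: -0.0001
finger_force: 0.0
```

>>> {"fn": "step_arm", "kwargs": {"commands": [{"travel":[0,0,-0.05],"dr":[0,0,0],"fingers":0},{"travel":[0,0,-0.1],"dr":[0,0,0],"fingers":0},{"travel":[0.02,0,-0.15],"dr":[0,0,0],"fingers":0},{"travel":[0.02,0,-0.2],"dr":[0,0,0],"fingers":0},{"travel":[0.02,0,-0.21],"dr":[0,0,0],"fingers":0}]}}

```text
time_s: 6.75
eef_pos: [0.6432, 0.073, 0.353]
ee_rot: [-3.135, 0.204, -0.018]
force: [-0.7, 0.1, -0.0]
finger_gap: 0.0002
finger_force: 0.0
```

```bash
python3 -c "
from h import *
plan([(-.17,0,.345),(-.17,0,.25)])
k,T=pose('scene'); im,d=manip.read_camera('scene'); W=cloud(d,k,T); Q=R.from_euler('z',-YAW).apply((W-C).reshape(-1,3)).reshape(W.shape)
for n,a,b in (('L',.03,.105),('R',-.105,-.03)):
  for x in(-.04,0,.04):
    m=(abs(Q[...,0]-x)<.02)&(Q[...,1]>a)&(Q[...,1]<b)&(Q[...,2]<.23); print(n,x,m.sum(),np.percentile(Q[m][:,2],[5,25,50,75,95]).round(3) if m.any() else '')
m=(abs(Q[...,1])<.1)&(Q[...,0]<-.03)&(Q[...,0]>-.2)&(Q[...,2]>.15)&(Q[...,2]<.28)
print('lid',np.polyfit(Q[m][:,2],Q[m][:,0],1))
cv2.imwrite('pics/s3.png',cv2.resize(im[100:330,150:450],None,fx=2,fy=2))"
```

```text
t 6.75 carton-frame TCP [0.047 0.069 0.353] F [-0.7  0.1 -0. ]
dr [-0.001 -0.007  0.   ]
(-0.17, 0, 0.345) [-0.217  0.069  0.005]
(-0.17, 0, 0.25) [-0.218  0.069  0.1  ]
L -0.04 213 [0.13  0.132 0.133 0.134 0.137]
L 0 222 [0.131 0.133 0.133 0.135 0.136]
L 0.04 243 [0.099 0.132 0.133 0.135 0.136]
R -0.04 313 [0.078 0.1   0.133 0.135 0.137]
R 0 319 [0.054 0.087 0.133 0.135 0.137]
R 0.04 367 [0.082 0.099 0.133 0.135 0.137]
lid [-0.01474395 -0.08031987]
```

View pics/s3.png

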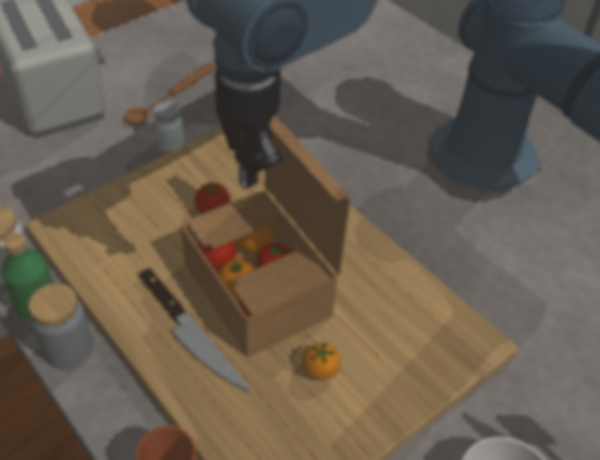

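Both flaps are flat at z 0.133 (at about 285,285 and 215,222) and the lid stands at about 1.58 rad. Now I'll go over and behind the lid.

>>> {"fn": "step_arm", "kwargs": {"commands": [{"travel":[-0.04,0.02,0],"dr":[0,0,0],"fingers":0},{"travel":[-0.08,0.04,0],"dr":[0,0,0],"fingers":0},{"travel":[-0.12,0.069,0],"dr":[0,0,0],"fingers":0},{"travel":[-0.17,0.069,0],"dr":[0,0,0],"fingers":0},{"travel":[-0.217,0.069,0],"dr":[0,0,0],"fingers":0},{"travel":[-0.217,0.069,0],"dr":[0,0,0],"fingers":0},{"travel":[-0.217,0.069,0.05],"dr":[0,0,0],"fingers":0},{"travel":[-0.217,0.069,0.1],"dr":[0,0,0],"fingers":0}]}}

```text
time_s: 7.6
eef_pos: [0.4172, 0.0327, 0.2443]
ee_rot: [3.135, -0.204, 0.006]
force: [0.5, -0.6, -0.3]
finger_gap: -0.0
finger_force: 0.0
```

```bash
python3 -c "
from h import *
plan([(-.08+.13*np.cos(t)-.011,0,.139+.13*np.sin(t)) for t in np.arange(1.6,-.01,-.2)])"
```

```text
t 7.6 carton-frame TCP [-0.172 -0.001  0.244] F [ 0.5 -0.6 -0.3]
dr [ 0.    -0.002  0.   ]
(np.float64(-0.09479593789916754), 0, np.float64(0.2689445683953957)) [ 0.077 -0.001 -0.024]
(np.float64(-0.06890427142296869), 0, np.float64(0.2671084648984998)) [ 0.103 -0.001 -0.022]
(np.float64(-0.04389349191803246), 0, np.float64(0.26016508117573944)) [ 0.128 -0.001 -0.015]
(np.float64(-0.020760700237141858), 0, np.float64(0.24839122802502656)) [ 0.151 -0.001 -0.004]
(np.float64(-0.00042812778486850736), 0, np.float64(0.232256291816938)) [ 0.172 -0.001  0.013]
(np.float64(0.016293629938258152), 0, np.float64(0.21240352154135464)) [ 0.188 -0.001  0.033]
(np.float64(0.028737929220375057), 0, np.float64(0.18962438450012462)) [ 0.201 -0.001  0.055]
(np.float64(0.036408655119361394), 0, np.float64(0.16482701300335803)) [ 0.208 -0.001  0.08 ]
(np.float64(0.03900000000000001), 0, np.float64(0.13900000000000007)) [ 0.211 -0.001  0.106]
```

>>> {"fn": "step_arm", "kwargs": {"commands": [{"travel":[0.04,0,-0.02],"dr":[0,0,0],"fingers":0},{"travel":[0.07,0,-0.024],"dr":[0,0,0],"fingers":0},{"travel":[0.09,0,-0.024],"dr":[0,0,0],"fingers":0},{"travel":[0.11,0,-0.021],"dr":[0,0,0],"fingers":0},{"travel":[0.128,0,-0.015],"dr":[0,0,0],"fingers":0},{"travel":[0.14,0,-0.009],"dr":[0,0,0],"fingers":0},{"travel":[0.151,0,-0.004],"dr":[0,0,0],"fingers":0},{"travel":[0.162,0,0.005],"dr":[0,0,0],"fingers":0}]}}

```text
time_s: 8.4
eef_pos: [0.5777, 0.0118, 0.2383]
ee_rot: [-3.135, 0.204, 0.003]
force: [0.2, -0.5, 0.7]
finger_gap: 0.0001
finger_force: 0.2
```

>>> {"fn": "step_arm", "kwargs": {"commands": [{"travel":[0.01,0,0.008],"dr":[0,0,0],"fingers":0},{"travel":[0.018,0,0.018],"dr":[0,0,0],"fingers":0},{"travel":[0.026,0,0.028],"dr":[0,0,0],"fingers":0},{"travel":[0.033,0,0.039],"dr":[0,0,0],"fingers":0},{"travel":[0.039,0,0.05],"dr":[0,0,0],"fingers":0},{"travel":[0.043,0,0.062],"dr":[0,0,0],"fingers":0},{"travel":[0.046,0,0.075],"dr":[0,0,0],"fingers":0},{"travel":[0.048,0,0.085],"dr":[0,0,0],"fingers":0}]}}

```text
time_s: 9.2
eef_pos: [0.6248, 0.0054, 0.1537]
ee_rot: [-3.135, 0.204, 0.001]
force: [-0.9, 1.1, -0.0]
finger_gap: -0.0002
finger_force: 0.2
```

```bash
python3 -c "
from h import *
plan([(.04,0,.141)])
k,T=pose('scene'); im,d=manip.read_camera('scene'); W=cloud(d,k,T); Q=R.from_euler('z',-YAW).apply((W-C).reshape(-1,3)).reshape(W.shape)
m=(abs(Q[...,1]-.06)<.03)&(Q[...,0]>-.07)&(Q[...,0]<.06)&(Q[...,2]>.125)&(Q[...,2]<.2)
print('lid',m.sum(),np.polyfit(Q[m][:,0],Q[m][:,2],1))"
```

```text
t 9.2 carton-frame TCP [ 0.037 -0.001  0.154] F [-0.9  1.1 -0. ]
dr [-0.     0.001 -0.   ]
(0.04, 0, 0.141) [ 0.003 -0.001  0.013]
lid 620 [0.11533162 0.14896678]
```

>>> {"fn": "step_arm", "kwargs": {"commands": [{"travel":[0.002,0,0.007],"dr":[0,0,0],"fingers":0},{"travel":[0.002,0,0.012],"dr":[0,0,0],"fingers":0},{"travel":[0.002,0,0.015],"dr":[0,0,0],"fingers":0},{"travel":[0.002,0,0.015],"dr":[0,0,0],"fingers":0},{"travel":[0.002,0,0.015],"dr":[0,0,0],"fingers":0}]}}

```text
time_s: 9.75
eef_pos: [0.627, 0.0051, 0.1404]
ee_rot: [3.135, -0.204, 0.001]
force: [0.5, -0.2, 0.3]
finger_gap: 0.0001
finger_force: 0.0
```

>>> {"fn": "step_arm", "kwargs": {"commands": [{"travel":[0,0,-0.03],"dr":[0,0,0],"fingers":0},{"travel":[0,0,-0.08],"dr":[0,0,0],"fingers":0},{"travel":[0,0,-0.13],"dr":[0,0,0],"fingers":0},{"travel":[0,0,-0.15],"dr":[0,0,0],"fingers":0},{"travel":[0,0,-0.15],"dr":[0,0,0],"fingers":0}]}}

```text
time_s: 10.25
eef_pos: [0.629, 0.0048, 0.296]
ee_rot: [3.134, -0.204, 0.015]
force: [1.0, 0.4, 0.1]
finger_gap: -0.0001
finger_force: 0.0
```

```bash
python3 -c "
from h import *
plan([(.04,0,.141)])
for c in('scene','top'):
  k,T=pose(c); im,d=manip.read_camera(c); W=cloud(d,k,T); Q=R.from_euler('z',-YAW).apply((W-C).reshape(-1,3)).reshape(W.shape)
  m=(abs(Q[...,1])<.09)&(Q[...,0]>-.07)&(Q[...,0]<.07)&(Q[...,2]>.12)&(Q[...,2]<.2)
  print('lid',m.sum(),np.polyfit(Q[m][:,0],Q[m][:,2],1))
  if c=='scene': cv2.imwrite('pics/s4.png',cv2.resize(im[100:330,150:450],None,fx=2,fy=2))"
```

```text
t 10.25 carton-frame TCP [ 0.041 -0.001  0.296] F [1.  0.4 0.1]
dr [ 0.    -0.006  0.   ]
(0.04, 0, 0.141) [-0.003 -0.001  0.155]
lid 1914 [0.0038256  0.13969305]
lid 819 [0.00295928 0.13926922]
```

View pics/s4.png

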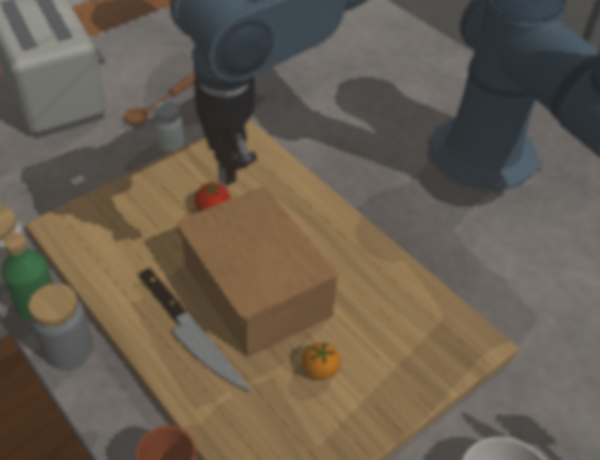

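The lid is flat (slope about 0.004 rad, top face around 260,240), the loose things are where they were, and the arm is clear.

```bash
python3 -c "
from rig import manip; print(manip.hand_in())"
```

```text
the job is handed in; nothing more can be done
None
```

The carton is shut: both side flaps went down flat first, then the lid closed over them (about 0.004 rad from flat by camera depth), the loose things look unmoved, and I handed the job in with the arm clear at about 10 s, though the hand-in returned no verdict.

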